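# Dress the bangle stands by size

### The job

Set out the four closed round bangles on the display stands: each bangle goes on the stand made for its size, smallest on smallest up to largest on largest, lying flat on the disc around the dome. Set them down gently rather than dropping them, and leave the two open, C-shaped cuffs lying where they are.

Things in the scene. Friction and masses are not known exactly. Their poses are not given: they have to be found in the camera images.
- bangle_42: The smallest of four gold bangles: closed round ring, loose, lying flat, outer diameter 42 mm, bore 34 mm, wall 4 mm, 20 mm high. Origin: centre of its underside; z is the ring's axis. Starts on the thin white mat (top 2 mm above the table) in the near row, 0.44 to 0.50 m from the base axis. Grip it across its outside or pinch its wall.
- bangle_51: The second smallest of four gold bangles: closed round ring, loose, lying flat, outer diameter 51 mm, bore 43 mm, wall 4 mm, 20 mm high. Origin: centre of its underside; z is the ring's axis. Starts on the thin white mat (top 2 mm above the table) in the near row, 0.44 to 0.50 m from the base axis. Grip it across its outside or pinch its wall.
- bangle_60: The second largest of four gold bangles: closed round ring, loose, lying flat, outer diameter 60 mm, bore 52 mm, wall 4 mm, 20 mm high. Origin: centre of its underside; z is the ring's axis. Starts on the thin white mat (top 2 mm above the table) in the near row, 0.44 to 0.50 m from the base axis. Grip it across its outside or pinch its wall.
- bangle_69: The largest of four gold bangles: closed round ring, loose, lying flat, outer diameter 69 mm, bore 61 mm, wall 4 mm, 20 mm high. Origin: centre of its underside; z is the ring's axis. Starts on the thin white mat (top 2 mm above the table) in the near row, 0.44 to 0.50 m from the base axis. Grip it across its outside or pinch its wall.
- stand_42: The smallest of four stands, for the 42 mm bangle, fixed, in the far row 0.63 to 0.70 m from the base axis: black disc 54 mm across, 10 mm thick, with a low grey dome in its middle 18 mm across, dome top 24 mm above the table. Origin: centre of the disc's underside, on the table. The bangle rests on the disc (10 mm above the origin) around the dome, 8 mm play all round.
- stand_51: The second smallest of four stands, for the 51 mm bangle, fixed, in the far row 0.63 to 0.70 m from the base axis: black disc 63 mm across, 10 mm thick, with a low grey dome in its middle 27 mm across, dome top 24 mm above the table. Origin: centre of the disc's underside, on the table. The bangle rests on the disc (10 mm above the origin) around the dome, 8 mm play all round.
- stand_60: The second largest of four stands, for the 60 mm bangle, fixed, in the far row 0.63 to 0.70 m from the base axis: black disc 72 mm across, 10 mm thick, with a low grey dome in its middle 36 mm across, dome top 24 mm above the table. Origin: centre of the disc's underside, on the table. The bangle rests on the disc (10 mm above the origin) around the dome, 8 mm play all round.
- stand_69: The largest of four stands, for the 69 mm bangle, fixed, in the far row 0.63 to 0.70 m from the base axis: black disc 81 mm across, 10 mm thick, with a low grey dome in its middle 45 mm across, dome top 24 mm above the table. Origin: centre of the disc's underside, on the table. The bangle rests on the disc (10 mm above the origin) around the dome, 8 mm play all round.
- cuff_a: Open cuff, not a bangle: same gold and height (20 mm) but C-shaped, with a gap facing its own +x. Outer diameter 58 mm, loose, flat among the bangles; must stay where it is. Origin: centre of its underside. Pieces of this row lie side by side, centres 75 mm or more apart: fingers closing along the line from the base have most room.
- cuff_b: Open cuff, not a bangle: same gold and height (20 mm) but C-shaped, with a gap facing its own +x. Outer diameter 66 mm, loose, flat among the bangles; must stay where it is. Origin: centre of its underside. Unlisted clutter between the rows is flat (up to 7 mm high); between the stands up to 50 mm high, 60 mm or more from the stands' centres to the sides.

How it is judged (in metres and radians):
At the end, for the whole second after the job is handed in: Each of the four bangles lies flat (tilt under 0.12 rad) on the disc of the stand of its own size, its underside 7 to 13 mm above the stand's foot, its centre within 10 mm of the stand's, released and at rest; both open cuffs are within 20 mm of where they began (horizontal distance between bangle_42 and stand_42 below 0.01 m and z of bangle_42 in the frame of stand_42 between 0.007 and 0.013 m and angle between each of bangle_42, bangle_51, bangle_60, bangle_69's own z axis and vertical below 0.12 rad and linear speed of each of bangle_42, bangle_51, bangle_60, bangle_69 below 0.02 m/s and angular speed of each of bangle_42, bangle_51, bangle_60, bangle_69 below 0.2 rad/s and contact force between the fingers and bangle_42 below 0.05 N and horizontal distance between bangle_51 and stand_51 below 0.01 m and z of bangle_51 in the frame of stand_51 between 0.007 and 0.013 m and contact force between the fingers and bangle_51 below 0.05 N and horizontal distance between bangle_60 and stand_60 below 0.01 m and z of bangle_60 in the frame of stand_60 between 0.007 and 0.013 m and contact force between the fingers and bangle_60 below 0.05 N and horizontal distance between bangle_69 and stand_69 below 0.01 m and z of bangle_69 in the frame of stand_69 between 0.007 and 0.013 m and contact force between the fingers and bangle_69 below 0.05 N and distance of each of cuff_a, cuff_b from where it was at the start of the episode below 0.02 m); the robot touches nothing.
It fails at once if a bangle falls freely, faster than 0.75 m/s (a drop of some 30 mm) ((linear speed of bangle_42 above 0.75 m/s and contact force between the fingers and bangle_42 below 0.02 N) or (linear speed of bangle_51 above 0.75 m/s and contact force between the fingers and bangle_51 below 0.02 N) or (linear speed of bangle_60 above 0.75 m/s and contact force between the fingers and bangle_60 below 0.02 N) or (linear speed of bangle_69 above 0.75 m/s and contact force between the fingers and bangle_69 below 0.02 N)).
It fails at once if an open cuff is moved by more than 20 mm (distance of any of cuff_a, cuff_b from where it was at the start of the episode above 0.02 m).
It also fails if it takes over 102 s, if anything falls off the work surface, if the arm or the gripper's body presses on something with over 40 N, if the wrist force passes 120 N, or if a joint passes its speed limit or range.

### The arm

A 6-joint arm with a two-finger parallel gripper is mounted at the origin on the work surface. World frame = base frame: x ahead of the robot, y to its left, z up, the work surface at z = 0. Lengths are in mm, angles in degrees, forces in N, time in s.
With the tool pointing down it reaches from about 250 to 775 mm from the base axis. Payload 4 kg.
Tool frame: the origin (TCP) lies on the centre line of the jaws, within the pads' length; the fingertips stand 11 mm ahead of it and the grasp point (between the pads) lies 8 mm behind it (robot.finger_overhang is the distance from the TCP to the fingertips, in mm); z points along the fingers, y is the line along which they close (so a half turn about z gives the same grasp; the last joint's range is limited). The gripper opens to 85 mm and grips with 20 to 120 N. Pads are 22 mm wide; open, the fingers measure 114 mm over their backs; the gripper's body (76 mm by 85 mm) begins 54 mm behind the grasp point. The pads swing forward as they close: fully open they stand 13 mm farther back than shut.
Start: joints at [68.291, 4.996, 78.535, -0, 96.463, -5.907], TCP at [149.782, 529.228, 242.341] pointing down, gripper open.
Joint ranges: [-177.83, 177.83], [-43.37, 116.18], [15.69, 146.23], [-61.86, 241.86], [9.47, 152.12], [-147.06, 147.06]. Speed limits (degrees/s): [159.86, 159.86, 180, 180, 180, 180].

### API

Orientations are given as [roll, pitch, yaw] about the fixed x, y, z axes, in that order (R = Rz(yaw) Ry(pitch) Rx(roll)).
In Python, from cell import robot gives the robot as it stands.
- The arm moves only by the tool move_arm, never from a script. Its argument "increments" is text: rows parted by semicolons, each of 7 numbers parted by spaces: the shift along the world's x, y, z in mm, then the turn, a rotation vector about the world's x, y, z in rad, then the finger opening in mm, from 0 to 85.4. In form: x y z rx ry rz claw; .... A call has 1 to 10 rows; each row is the pose to reach, as a shift and turn from the pose commanded when the call began; what a row does not reach only later rows make up. A row lasts 1/8 s, in which the tool goes at most 62.5 mm and 10.7 degrees, less where a joint would pass 70% of its speed; a pose out of reach is approached as far as the arm can. A call with a gripper value outside its range is refused whole. The fingers move at their own pace and stop on an object; "newtons" is the grip in N (left out, the last holds). Time passes only in rows, so rows that repeat a pose let the fingers close. It gives the time, the measured TCP pose, the force, the opening and the grip force at its end, in the units of the state.
- robot.get_state(): the state, without advancing time (a new reading comes with each control period).
- robot.camera(name): name is "side" or "top"; returns a dict with "img" (480x640x3 uint8, red, green, blue), "fx", "fy", "cx", "cy" (pixels), "k1" (the pictures are not rectified: a ray, as slopes to the right and down, at radius r is drawn at 1 + k1 r^2 times it, then the intrinsics apply), "xyz" and "rotation" of the camera in the world. Camera axes: x right, y down, z forward; pixel columns grow to the right and rows downward; lengths in mm; the calibration is good to about 2 mm. A picture is of the moment at which its call begins. There is no depth.
- robot.hand_in(): hands the job in; it is judged then, once.
Trained networks look in a picture, given as the dict that the camera call returned (one of the last four; its "shot" number tells which), for a name from the list of things; names that differ only in an ending like _2 or _b are one class to them, and where a whole thing is asked for, a point or a joint stands for the part that bears it (a point fixed in the world has none). Each returns a list of dicts, best first, with "confidence" (0 to 1); they miss things now and then, are a little off and sometimes report something else, mostly with a low value. They report only what shows in the picture. A call takes as long as a camera call.
- robot.boxes_of(label, picture): "at" ([column, row] in pixels, amid what is visible of it).
- robot.regions_of(label, picture): "mask" (480x640 bool, what is visible of it) and "at" ([column, row] in pixels, amid what is visible of it).
The state is a dict: "time_s": time; "q": joint angles; "dq": joint speeds; "joint_efforts": joint torques, N m; "tcp_pos": TCP position; "eef_rot": TCP orientation; "force": force on the tool from outside, world axes, zero at the start; "ft_torque": the same for the moment, N m; "gripper_width": finger opening in mm; "gripper_force": force on a finger pad.
Only numpy, scipy, OpenCV 4.12 (cv2) and the standard library are available. Lean on these libraries where they do the work, as an engineer would, in place of code of your own. Each camera call takes 0.05 s, during which the arm holds its last target. There are 200 camera calls.

## Working session

There is one attempt and no reset: what is moved stays moved. The work goes in short steps, Python scripts to look and compute and a tool call to move; the robot and the scene stay as the last step left them, time stands still between calls to the robot, and variables do not carry over. Pictures are saved under pics/ and viewed, at most 14 in all, crops included, and the job is handed in when it is done.

Besides the shell and the picture viewer there is one more tool, called after "Emit:" as name(argument=value, ...) on one line, values as JSON. move_arm: Moves the arm, as the interface text tells. Its arguments: {"type":"object","properties":{"increments":{"type":"string"},"newtons":{"type":"number"}},"required":["increments"]}

```bash
mkdir -p pics; cat > h.py <<'E'
import numpy as np, cv2
from cell import robot
def ground(cam,px,z):
    K=np.array([[cam["fx"],0,cam["cx"]],[0,cam["fy"],cam["cy"]],[0,0,1]],float)
    u=cv2.undistortPoints(np.array([[px]],float),K,np.array([cam["k1"],0,0,0.]),)[0,0]
    # r in k1 model is of the undistorted ray: same as OpenCV
    R=np.array(cam["rotation"],float)
    if R.shape!=(3,3):
        from scipy.spatial.transform import Rotation as Ro
        R=Ro.from_euler("xyz",R,degrees=True).as_matrix()
    d=R@np.array([u[0],u[1],1]); o=np.array(cam["xyz"],float)
    return o+d*(z-o[2])/d[2]
def proj(cam,P):
    R=np.array(cam["rotation"],float)
    if R.shape!=(3,3):
        from scipy.spatial.transform import Rotation as Ro
        R=Ro.from_euler("xyz",R,degrees=True).as_matrix()
    p=(np.atleast_2d(P)-np.array(cam["xyz"]))@R
    u=p[:,:2]/p[:,2:]; u=u*(1+cam["k1"]*(u**2).sum(1,keepdims=True))
    return u*[cam["fx"],cam["fy"]]+[cam["cx"],cam["cy"]]
def snap(name,f=None):
    c=robot.camera(name)
    if f: cv2.imwrite("pics/"+f,c["img"][:,:,::-1])
    return c
E
python3 - <<'E'
from h import *
print(robot.get_state())
for n in("top","side"):
    c=snap(n,n+"0.png"); print({k:v for k,v in c.items() if k!="img"})
    for s in (42,51,60,69):
        for b in ("bangle_","stand_"):
            z=22 if b=="bangle_" else 10
            print(b,s,[(np.round(r["confidence"],2),np.round(r["at"]),np.round(ground(c,r["at"],z)[:2])) for r in robot.boxes_of(b+str(s),c)])
    print([(np.round(r["confidence"],2),np.round(r["at"]),np.round(ground(c,r["at"],22)[:2])) for r in robot.boxes_of("cuff_a",c)])
E
```

```text
{'time_s': 0.0, 'q': array([ 6.82920991e+01,  5.04203696e+00,  7.86264752e+01, -1.12678305e-03,
        9.64617229e+01, -5.90592342e+00]), 'dq': array([ 0.04243697, -0.0370258 , -0.01760636,  0.07161097, -0.09582043,
        0.01840804]), 'joint_efforts': array([-3.02159876e-06, -3.51886940e+01, -3.13260591e+01, -1.07396729e-04,
        1.12196026e-02, -1.77493668e-06]), 'tcp_pos': array([149.5949644 , 528.77285024, 241.09583362]), 'eef_rot': array([-1.79870341e+02, -1.22866007e-02,  1.64197883e+02]), 'force': array([ 0.1974491 , -0.23561   ,  0.12548127]), 'ft_torque': array([-0.03810523, -0.01029349,  0.05496549]), 'gripper_force': 0.0, 'gripper_width': 85.2307344327435}
{'fx': 546.2168210039346, 'fy': 546.2168210039346, 'cx': 319.796149412639, 'cy': 229.73148323662033, 'k1': -0.10440017476112917, 'xyz': array([ 3.20879144e+02, -8.23109476e-01,  1.34541163e+03]), 'rotation': array([-172.11543117,    0.66783857,  -88.56178636]), 'shot': 1}
bangle_ 42 [(np.float64(0.72), array([390., 275.]), array([ 397., -153.])), (np.float64(0.68), array([293., 234.]), array([491.,  84.])), (np.flo
[... 4135 characters left out ...]
2), array([485., 368.]), array([ 510., -367.]))]
bangle_ 69 [(np.float64(0.91), array([153., 220.]), array([355., 297.])), (np.float64(0.83), array([359., 349.]), array([ 396., -202.])), (np.float64(0.71), array([233., 235.]), array([434., 149.])), (np.float64(0.56), array([275., 246.]), array([469.,  68.]))]
stand_ 69 [(np.float64(0.83), array([190., 165.]), array([527., 404.])), (np.float64(0.67), array([319., 182.]), array([676., 154.])), (np.float64(0.67), array([433., 261.]), array([ 650., -163.])), (np.float64(0.62), array([485., 368.]), array([ 510., -367.]))]
[(np.float64(0.63), array([394., 410.]), array([ 347., -312.])), (np.float64(0.61), array([328., 292.]), array([451., -83.]))]
```

View pics/top0.png

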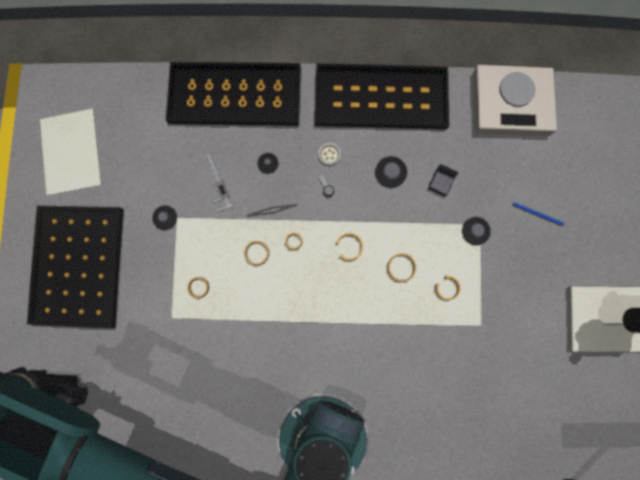

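View pics/side0.png

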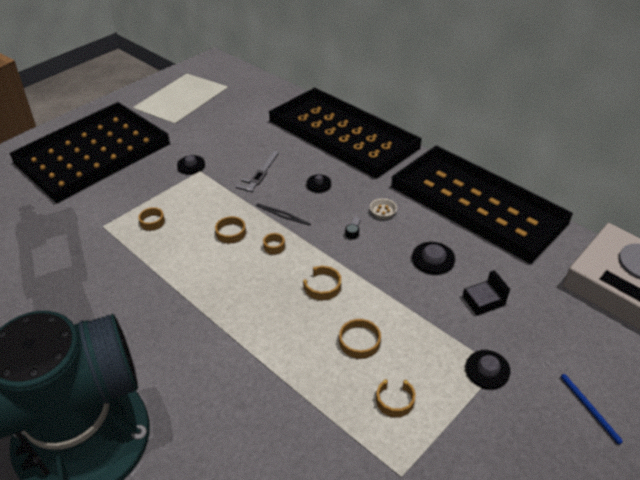

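The top view shows bangles at about (199,287), (257,253), (293,242) and (401,268), and the C-cuffs at (348,247) and (447,288). The stands are at (165,217), (268,162), (391,171) and (476,230). The side view agrees. Next I'll fit positions and sizes by matching silhouettes.

```bash
cat >> h.py <<'E'
from scipy.optimize import least_squares
def cyl(x,y,D,z0,z1):
    a=np.linspace(0,2*np.pi,72,endpoint=False)
    c=np.c_[x+D/2*np.cos(a),y+D/2*np.sin(a)]
    return np.r_[np.c_[c,0*a+z0],np.c_[c,0*a+z1]]
def hullstat(p):
    h=cv2.convexHull(np.asarray(p,np.float32)); m=cv2.moments(h)
    return np.array([m["m10"]/m["m00"],m["m01"]/m["m00"],np.sqrt(m["m00"])])
def mask(c,kind):
    hsv=cv2.cvtColor(c["img"],cv2.COLOR_RGB2HSV); H,S,V=cv2.split(hsv)
    if kind=="gold": m=(S>110)&(H>8)&(H<30)&(V>60)
    else: m=V<50
    return m.astype(np.uint8)
def fit(c,seed,kind,z0,z1,win=26,up=4):
    u,v=np.round(seed).astype(int); s=win
    sub=c["img"][max(v-s,0):v+s,max(u-s,0):u+s]
    big=cv2.resize(sub,None,fx=up,fy=up,interpolation=cv2.INTER_CUBIC)
    m=mask({"img":big},kind)
    cs,_=cv2.findContours(m,cv2.RETR_EXTERNAL,cv2.CHAIN_APPROX_NONE)
    cs=[k for k in cs if cv2.contourArea(cv2.convexHull(k))>up*up*20]
    if not cs: return None
    mid=np.array([s*up,s*up])
    k=min(cs,key=lambda k:np.linalg.norm(hullstat(k[:,0])[:2]-mid))
    p=(k[:,0]+.5)/up-.5+[max(u-s,0),max(v-s,0)]
    t=hullstat(p); g=ground(c,t[:2],(z0+z1)/2)
    r=least_squares(lambda q:hullstat(proj(c,cyl(q[0],q[1],q[2],z0,z1)))-t,[g[0],g[1],55],diff_step=1e-3)
    return np.round(r.x,1)
E
python3 - <<'E'
from h import *
T=snap("top");S=snap("side")
g=[((199,287),(152,218)),((257,253),(230,229)),((293,242),(273,243)),((348,247),(323,283)),((401,268),(360,337)),((447,288),(395,398))]
s=[((165,217),(190,164)),((268,162),(319,183)),((391,171),(433,257)),((476,230),(487,369))]
for a,b in g: print("gold",fit(T,a,"gold",2,22),fit(S,b,"gold",2,22,30))
for a,b in s: print("stand",fit(T,a,"dark",0,10),fit(S,b,"dark",0,10,32))
print(np.round(proj(T,[[500,0,0]])))
E
```

```text
gold [362.1 297.   14.3] [359.5 314.9  45.6]
gold None [447.6 174.2  54.7]
gold None [478.9  83.6  36.8]
gold None [468.4 -53.3  62.5]
gold [ 431.2 -208.4   11.1] [ 419.9 -182.2   65. ]
gold [ 378.5 -310.5   27.5] [ 371.7 -295.6   55.5]
stand [528.1 411.5  54. ] [531.1 410.8  57.9]
stand [673.4 156.1  45.2] [676.2 155.2  49.9]
stand [ 657.7 -155.1   72.4] [ 660.6 -156.    78.2]
stand [ 513.3 -369.2   61.1] [ 515.8 -369.8   68.8]
[[328. 233.]]
```

```bash
cat >> h.py <<'E'
def mask(c,kind):
    I=c["img"].astype(int)
    if kind=="gold": m=(I[...,0]-I[...,2])>48
    else: m=I.max(2)<55
    return cv2.morphologyEx(m.astype(np.uint8),cv2.MORPH_CLOSE,np.ones((5,5)))
E
python3 - <<'E'
from h import *
T=snap("top");S=snap("side")
g=[((199,287),(152,218)),((257,253),(230,229)),((293,242),(273,243)),((348,247),(323,283)),((401,268),(360,337)),((447,288),(395,398))]
s=[((165,217),(190,164)),((268,162),(319,183)),((391,171),(433,257)),((476,230),(487,369))]
for a,b in g: print("gold",fit(T,a,"gold",2,22),fit(S,b,"gold",2,22,30))
for a,b in s: print("stand",fit(T,a,"dark",0,10),fit(S,b,"dark",0,10,32))
I=T["img"].astype(int); d=I[...,0]-I[...,2]
print(d[275:300:2,188:212:2])
E
```

```text
gold [356.8 315.8  48.4] [363.6 322.8  39.7]
gold [445.1 174.3  57.9] [452.1 180.1  49.5]
gold [476.4  84.1  40.1] [483.5  88.9  32.5]
gold [466.2 -53.9  65.6] [473.6 -49.   57.9]
gold [ 417.6 -182.6   67.2] [ 424.2 -179.2   61.6]
gold [ 369.3 -296.7   56.6] [ 375.8 -293.5   52.3]
stand [528.2 411.5  55.4] [531.1 411.   58.8]
stand [673.5 156.   46.6] [676.4 155.4  50.8]
stand [ 657.7 -155.1   73.9] [ 660.5 -156.    78.8]
stand [ 513.2 -369.2   63. ] [ 515.8 -369.8   69.2]
[[16 15 14 17 18 18 17 15 15 14 16 15]
 [17 15 27 48 60 61 58 35 20 15 16 13]
 [16 41 67 57 36 26 38 68 59 20 17 11]
 [34 71 34 16 17 18 16 20 60 52 18 15]
 [52 52 14 15 16 17 17 15 29 75 26 13]
 [68 30 16 15 17 17 15 16 21 63 39 16]
 [68 29 16 14 17 15 14 15 20 57 40 17]
 [68 31 17 16 15 10 11 15 23 66 31 18]
 [59 56 19 15 14 12 12 11 36 68 23 17]
 [34 72 38 17 16 16 17 30 67 36 19 17]
 [17 35 67 56 37 36 52 68 35 18 15 17]
 [16 17 26 44 55 55 44 24 16 17 15 18]
 [18 17 14 13 15 17 15 15 15 17 18 18]]
```

```bash
cat >> h.py <<'E'
def d(a,b):
    """increment between two (x,y,z) poses with jaws radial"""
    a=np.array(a,float);b=np.array(b,float); z=lambda p:np.arctan2(p[1],p[0])
    return np.round(np.r_[b-a],1),np.round(z(b)-z(a),3)
E
python3 - <<'E'
from h import *
print(robot.finger_overhang)
P=[(149.8,529.2,242.3),(358.2,315.4,100),(529.6,411.2,100),(477.6,83.8,100),(675,155.7,100),(446.4,174.2,100),(514.6,-369.5,100),(418.8,-182.4,100),(659,-155.5,100)]
for a,b in zip(P,P[1:]): print(a,b,*d(a,b))
E
```

```text
11.0
(149.8, 529.2, 242.3) (358.2, 315.4, 100) [ 208.4 -213.8 -142.3] -0.573
(358.2, 315.4, 100) (529.6, 411.2, 100) [171.4  95.8   0. ] -0.062
(529.6, 411.2, 100) (477.6, 83.8, 100) [ -52.  -327.4    0. ] -0.487
(477.6, 83.8, 100) (675, 155.7, 100) [197.4  71.9   0. ] 0.053
(675, 155.7, 100) (446.4, 174.2, 100) [-228.6   18.5    0. ] 0.145
(446.4, 174.2, 100) (514.6, -369.5, 100) [  68.2 -543.7    0. ] -0.995
(514.6, -369.5, 100) (418.8, -182.4, 100) [-95.8 187.1   0. ] 0.212
(418.8, -182.4, 100) (659, -155.5, 100) [240.2  26.9   0. ] 0.179
```

Emit:
move_arm(increments="35 -36 -20 0 0 -0.1 85; 70 -71 -40 0 0 -0.2 85; 105 -107 -60 0 0 -0.3 85; 140 -143 -80 0 0 -0.4 85; 175 -178 -100 0 0 -0.5 85; 200 -205 -130 0 0 -0.56 85; 208.4 -213.8 -160 0 0 -0.573 85; 208.4 -213.8 -182 0 0 -0.573 85; 208.4 -213.8 -182 0 0 -0.573 85", newtons=25)

```text
time_s: 2.33
tcp_pos: [357.0, 314.3, 58.4]
eef_rot: [-179.7, -0.0, 131.3]
force: [0.0, 0.7, 0.5]
gripper_width: 84.9
gripper_force: 0.0
```

Emit:
move_arm(increments="1 1 -15 0 0 0 85; 1 1 -30 0 0 0 70; 1 1 -42 0 0 0 65; 1 1 -42 0 0 0 60; 1 1 -42 0 0 0 45; 1 1 -42 0 0 0 40; 1 1 -42 0 0 0 40; 1 1 -42 0 0 0 40", newtons=25)

```text
time_s: 3.32
tcp_pos: [359.3, 316.5, 18.5]
eef_rot: [180.0, 0.0, 131.4]
force: [0.4, 0.5, -0.6]
gripper_width: 49.7
gripper_force: 26.0
```

```bash
python3 - <<'E'
from h import *
c=snap("side"); i=c["img"][130:310,60:300,::-1]
cv2.imwrite("pics/g1.png",cv2.resize(i,None,fx=3,fy=3,interpolation=cv2.INTER_CUBIC))
s=robot.get_state(); print(s["time_s"],s["tcp_pos"],s["gripper_width"],s["gripper_force"],s["force"])
E
```

```text
3.375 [359.25203443 316.46415669  18.4656827 ] 50.045718677593555 26.01588511839509 [-0.55341872  0.53363399 -0.35370229]
```

View pics/g1.png

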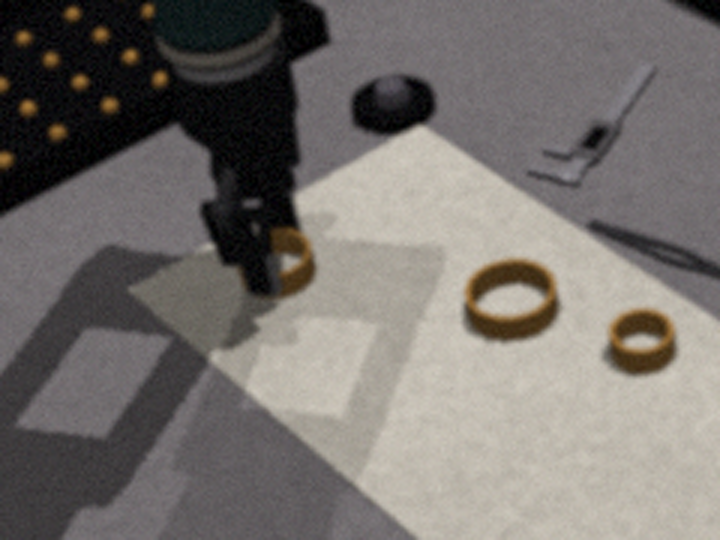

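The side view shows the jaws holding bangle_51 across its outside near crop (275,262), with a width of 50 mm and 26 N. I'll lift it and carry it to stand_51.

Emit:
move_arm(increments="0 0 15 0 0 0 40; 0 0 40 0 0 0 40; 20 11 65 0 0 -0.007 40; 55 30 70 0 0 -0.02 40; 95 53 70 0 0 -0.035 40; 130 72 70 0 0 -0.047 40; 155 86 65 0 0 -0.056 40; 170 95 55 0 0 -0.062 40; 170 95 40 0 0 -0.062 40; 170 95 30 0 0 -0.062 40")

```text
time_s: 4.62
tcp_pos: [528.1, 410.8, 47.1]
eef_rot: [-179.9, -0.0, 127.8]
force: [0.1, 0.5, -0.4]
gripper_width: 49.9
gripper_force: 26.2
```

```bash
python3 - <<'E'
from h import *
s=robot.get_state(); print(s["time_s"],s["tcp_pos"],s["gripper_width"],s["gripper_force"],s["force"])
T=snap("top");S=snap("side")
i=np.hstack([cv2.resize(S["img"][110:220,130:250,::-1],(400,367)),cv2.resize(T["img"][160:270,110:230,::-1],(400,367))])
cv2.imwrite("pics/g2.png",i)
E
```

```text
4.625 [528.13542373 410.84454264  47.14620076] 49.86212923907288 26.18027374148369 [ 0.13941848  0.45647469 -0.35444545]
```

View pics/g2.png

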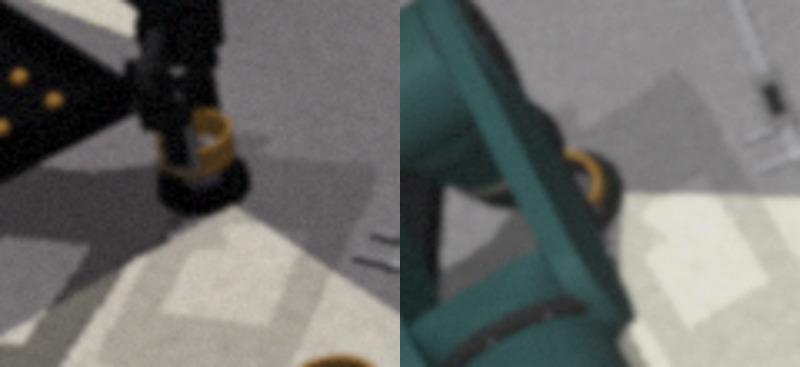

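The bangle hangs level and centred over stand_51. I'll lower it and let go.

Emit:
move_arm(increments="0 0 -10 0 0 0 40; 0 0 -17 0 0 0 40; 0 0 -20.5 0 0 0 40; 0 0 -21.5 0 0 0 40; 0 0 -21.5 0 0 0 40; 0 0 -21.5 0 0 0 52; 0 0 -21.5 0 0 0 60; 0 0 -21.5 0 0 0 70; 0 0 -21.5 0 0 0 75; 0 0 -10 0 0 0 75")

```text
time_s: 5.98
tcp_pos: [528.4, 410.9, 37.3]
eef_rot: [-179.8, -0.0, 127.8]
force: [0.3, -0.7, 0.0]
gripper_width: 75.1
gripper_force: 0.0
```

Emit:
move_arm(increments="0 0 25 0 0 0 75; 0 0 55 0 0 0 85; -6 -42 60 0 0 -0.065 85; -14 -88 60 0 0 -0.13 85; -22 -140 60 0 0 -0.21 85; -30 -190 60 0 0 -0.28 85; -38 -240 60 0 0 -0.36 85; -46 -290 50 0 0 -0.43 85; -52 -327 40 0 0 -0.488 85; -52 -328 33 0 0 -0.488 85")

```text
time_s: 7.22
tcp_pos: [477.1, 81.4, 72.0]
eef_rot: [179.9, 0.0, 99.6]
force: [0.9, 0.8, 0.6]
gripper_width: 84.9
gripper_force: 0.0
```

```bash
python3 - <<'E'
from h import *
s=robot.get_state(); print(s["time_s"],s["tcp_pos"],s["eef_rot"])
T=snap("top");S=snap("side")
print(fit(T,(165,215),"gold",10,30),fit(S,(190,162),"gold",10,30,30))
print(fit(T,(257,253),"gold",2,22),fit(T,(401,268),"gold",2,22))
i=np.hstack([cv2.resize(S["img"][110:220,130:250,::-1],(400,367)),cv2.resize(T["img"][160:270,110:230,::-1],(400,367))])
cv2.imwrite("pics/g3.png",i)
E
```

```text
7.225 [477.09827776  81.43308552  71.95347471] [1.79933802e+02 2.92397245e-02 9.96401344e+01]
[529.6 412.9  49.1] [533.3 413.6  47. ]
[459.7 152.4  11.6] [ 417.6 -182.6   67.8]
```

View pics/g3.png

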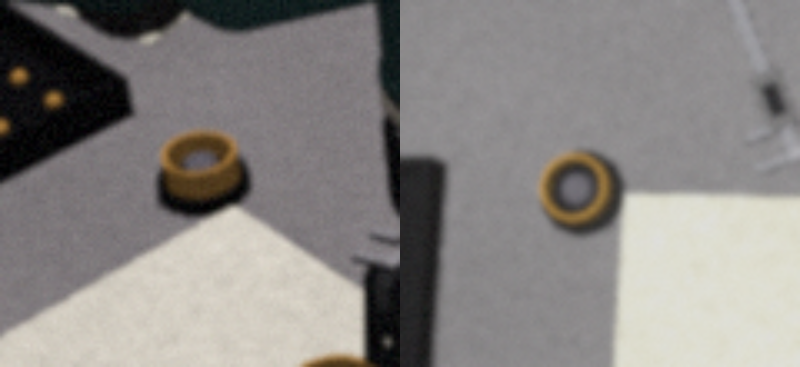

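Bangle_51 lies flat on its stand, about 2 mm off centre (top-view crop (577,187)). Next is bangle_42.

Emit:
move_arm(increments="0 0.5 -15 0 0 0 70; 0 0.5 -35 0 0 0 65; 0 0.5 -48 0 0 0 65; 0 0.5 -53 0 0 0 60; 0 0.5 -53 0 0 0 45; 0 0.5 -53 0 0 0 32; 0 0.5 -53 0 0 0 32; 0 0.5 -53 0 0 0 32; 0 0.5 -53 0 0 0 32", newtons=25)

```text
time_s: 8.45
tcp_pos: [477.4, 83.9, 18.7]
eef_rot: [180.0, 0.0, 99.8]
force: [-0.6, 0.8, -0.3]
gripper_width: 41.5
gripper_force: 25.4
```

Emit:
move_arm(increments="0 0 15 0 0 0 32; 0 0 40 0 0 0 32; 15 5 65 0 0 0.005 32; 50 18 75 0 0 0.014 32; 95 35 75 0 0 0.026 32; 135 49 75 0 0 0.037 32; 170 62 75 0 0 0.046 32; 190 69.5 65 0 0 0.052 32; 197 72 50 0 0 0.053 32; 197 72 32 0 0 0.053 32")

```text
time_s: 9.7
tcp_pos: [674.1, 155.9, 49.7]
eef_rot: [180.0, 0.0, 102.9]
force: [-0.1, -0.2, -0.3]
gripper_width: 41.2
gripper_force: 25.5
```

```bash
python3 - <<'E'
from h import *
T=snap("top");S=snap("side")
s=robot.get_state(); print(s["time_s"],s["tcp_pos"],s["gripper_width"],s["gripper_force"])
i=np.hstack([cv2.resize(S["img"][120:230,260:380,::-1],(400,367)),cv2.resize(T["img"][110:220,208:328,::-1],(400,367))])
cv2.imwrite("pics/g4.png",i)
E
```

```text
9.8 [671.10910185 155.25931605  46.27109246] 41.65492923125825 25.480952113866806
```

View pics/g4.png

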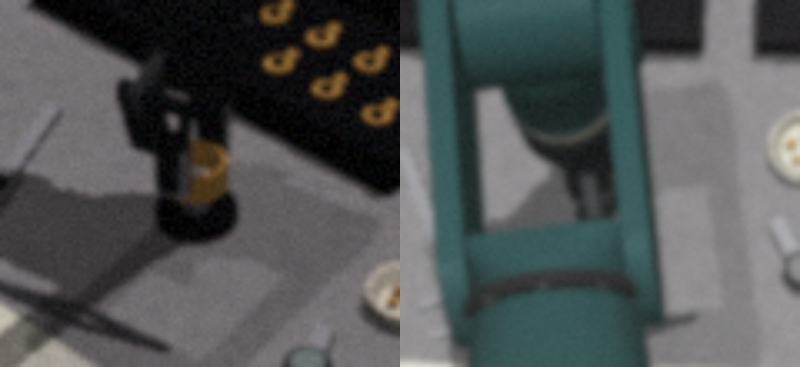

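Emit:
move_arm(increments="0 0 -6 0 0 0 32; 0 0 -10 0 0 0 32; 0 0 -10 0 0 0 32; 0 0 -10 0 0 0 32; 0 0 -10 0 0 0 32")

```text
time_s: 10.42
tcp_pos: [674.4, 156.0, 40.8]
eef_rot: [179.9, 0.0, 102.9]
force: [0.1, -0.5, -0.2]
gripper_width: 41.0
gripper_force: 25.5
```

Emit:
move_arm(increments="0 0 -7 0 0 0 32; 0 0 -11 0 0 0 32; 0 0 -13 0 0 0 32; 0 0 -13.5 0 0 0 32; 0 0 -13.5 0 0 0 32; 0 0 -13.5 0 0 0 44; 0 0 -13.5 0 0 0 54; 0 0 -13.5 0 0 0 62; 0 0 -13.5 0 0 0 62; 0 0 -5 0 0 0 65")

```text
time_s: 11.68
tcp_pos: [673.5, 155.8, 34.6]
eef_rot: [-179.9, -0.0, 102.9]
force: [-0.1, 0.5, -0.6]
gripper_width: 65.1
gripper_force: 0.0
```

Emit:
move_arm(increments="0 0 20 0 0 0 65; 0 0 45 0 0 0 75; -50 4 55 0 0 0.032 85; -110 9 55 0 0 0.07 85; -165 13 55 0 0 0.105 85; -210 16.5 45 0 0 0.133 85; -228 18 35 0 0 0.145 85; -228 18 25 0 0 0.145 85; -228 18 18 0 0 0.145 85; -228 18 18 0 0 0.145 85")

```text
time_s: 12.92
tcp_pos: [447.0, 173.8, 53.1]
eef_rot: [-180.0, 0.0, 111.2]
force: [-0.1, -0.6, 0.4]
gripper_width: 84.6
gripper_force: 0.0
```

```bash
python3 - <<'E'
from h import *
T=snap("top");S=snap("side")
s=robot.get_state(); print(s["time_s"],s["tcp_pos"],s["gripper_width"])
print(fit(T,(268,161),"gold",10,30,16),fit(S,(319,181),"gold",10,30,20))
i=np.hstack([cv2.resize(S["img"][120:230,260:380,::-1],(400,367)),cv2.resize(T["img"][110:220,208:328,::-1],(400,367))])
cv2.imwrite("pics/g5.png",i)
E
```

```text
13.025 [447.14462951 173.84862184  53.51951918] 85.28179308891056
[675.  156.1  40.8] [679.4 157.   37.7]
```

View pics/g5.png

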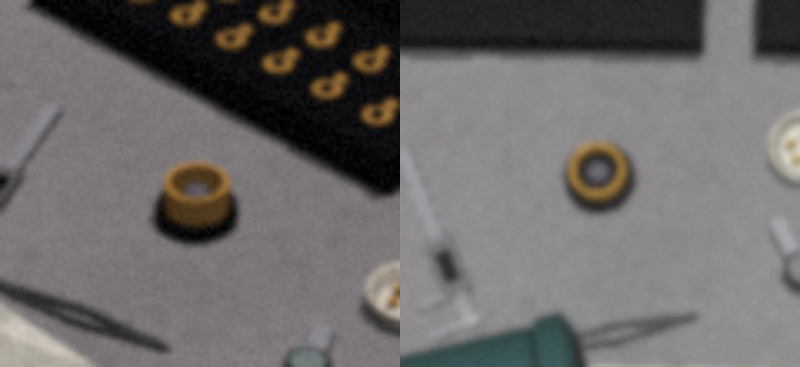

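Bangle_42 is seated flat (top-view crop (599,174)). Next is bangle_60.

Emit:
move_arm(increments="0 0 -12 0 0 0 85; 0 0 -25 0 0 0 82; 0 0 -34 0 0 0 80; 0 0 -36.3 0 0 0 75; 0 0 -36.3 0 0 0 62; 0 0 -36.3 0 0 0 50; 0 0 -36.3 0 0 0 50; 0 0 -36.3 0 0 0 50; 0 0 -36.3 0 0 0 50", newtons=25)

```text
time_s: 14.15
tcp_pos: [446.6, 174.1, 17.5]
eef_rot: [179.9, 0.0, 111.2]
force: [0.2, 0.3, 1.8]
gripper_width: 59.3
gripper_force: 27.1
```

Emit:
move_arm(increments="0 0 15 0 0 0 50; 0 0 40 0 0 0 50; 2 -16 62 0 0 -0.03 50; 5 -43 75 0 0 -0.08 50; 11 -87 78 0 0 -0.16 50; 17.5 -141 78 0 0 -0.26 50; 24 -195 78 0 0 -0.36 50; 31 -250 78 0 0 -0.46 50; 37.5 -304 78 0 0 -0.56 50; 44 -358 78 0 0 -0.66 50")

```text
time_s: 15.4
tcp_pos: [490.3, -185.9, 96.1]
eef_rot: [179.9, -0.0, 73.2]
force: [1.0, -0.1, -0.8]
gripper_width: 59.0
gripper_force: 27.1
```

Emit:
move_arm(increments="6.5 -52 0 0 0 -0.1 50; 12.5 -101 0 0 0 -0.18 50; 17.5 -141 0 0 0 -0.255 50; 21 -170 0 0 0 -0.31 50; 23 -184 -10 0 0 -0.333 50; 23.3 -185 -25 0 0 -0.335 50; 23.3 -185 -40 0 0 -0.335 50; 23.3 -185 -48 0 0 -0.335 50; 23.3 -185 -48 0 0 -0.335 50")

```text
time_s: 16.52
tcp_pos: [513.0, -367.7, 45.7]
eef_rot: [-179.9, -0.0, 54.3]
force: [-0.1, -0.7, -0.1]
gripper_width: 59.1
gripper_force: 27.1
```

```bash
python3 - <<'E'
from h import *
T=snap("top");S=snap("side")
s=robot.get_state(); print(s["time_s"],s["tcp_pos"],s["eef_rot"],s["gripper_width"],s["gripper_force"])
i=np.hstack([cv2.resize(S["img"][290:430,400:560,::-1],(400,350)),cv2.resize(T["img"][170:290,400:540,::-1],(400,350))])
cv2.imwrite("pics/g6.png",i)
E
```

```text
16.625 [ 513.77601801 -368.74435284   47.38091063] [1.79965402e+02 2.07361702e-03 5.42308205e+01] 59.18386361893627 27.148572094738483
```

View pics/g6.png

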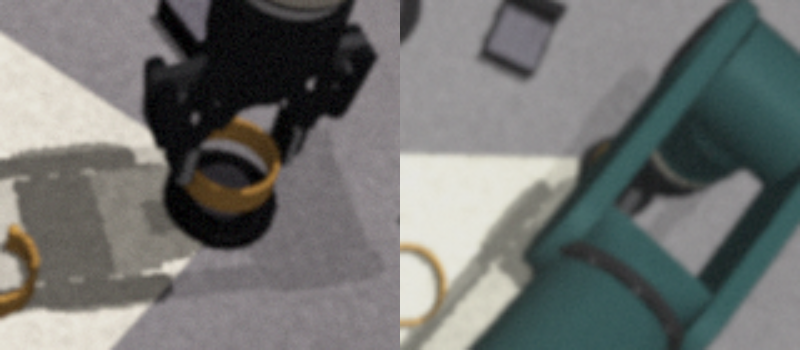

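The bangle is held level above stand_60. I'll lower it, let go and move on to bangle_69.

Emit:
move_arm(increments="0 0 -10 0 0 0 50; 0 0 -17 0 0 0 50; 0 0 -20.5 0 0 0 50; 0 0 -21.5 0 0 0 50; 0 0 -21.5 0 0 0 50; 0 0 -21.5 0 0 0 61; 0 0 -21.5 0 0 0 70; 0 0 -21.5 0 0 0 80; 0 0 -21.5 0 0 0 83; 0 0 -12 0 0 0 85")

```text
time_s: 17.88
tcp_pos: [512.9, -368.5, 34.3]
eef_rot: [-179.9, -0.0, 54.2]
force: [-0.4, 0.5, 0.8]
gripper_width: 84.7
gripper_force: 0.0
```

Emit:
move_arm(increments="0 0 20 0 0 0 85; 0 0 45 0 0 0 85; -20 39 50 0 0 0.044 85; -45 88 50 0 0 0.099 85; -70 136 50 0 0 0.154 85; -88 171 45 0 0 0.194 85; -96 187 35 0 0 0.211 85; -96 187 25 0 0 0.211 85; -96 187 20 0 0 0.211 85; -96 187 20 0 0 0.211 85")

```text
time_s: 19.12
tcp_pos: [417.8, -182.9, 55.0]
eef_rot: [-180.0, 0.0, 66.2]
force: [0.4, 0.1, 0.4]
gripper_width: 85.3
gripper_force: 0.0
```

```bash
python3 - <<'E'
from h import *
T=snap("top");S=snap("side")
s=robot.get_state(); print(s["time_s"],s["tcp_pos"],s["eef_rot"],s["gripper_width"])
print(fit(T,(477,229),"gold",10,30),fit(S,(487,363),"gold",10,30,32))
i=np.hstack([cv2.resize(S["img"][270:430,320:520,::-1],(400,320)),cv2.resize(T["img"][190:310,360:510,::-1],(400,320))])
cv2.imwrite("pics/g7.png",i)
E
```

```text
19.225 [ 417.97238035 -182.86930455   55.29178548] [1.79971595e+02 8.01388704e-03 6.62291064e+01] 85.25369911446298
[ 513.8 -369.8   58.4] [ 517.4 -369.2   57.7]
```

View pics/g7.png

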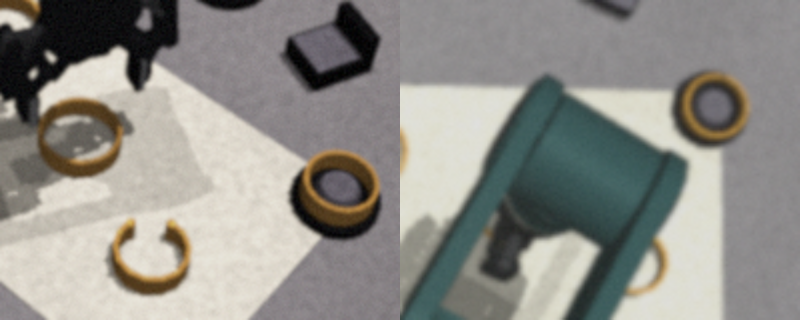

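Bangle_60 is seated flat, with its fitted centre within about 1 mm of the stand. The jaws are now over bangle_69, so I'll take it down slowly.

Emit:
move_arm(increments="0 -0.3 -15 0 0 0 85.4; 0 -0.3 -22 0 0 0 85.4; 0 -0.3 -27 0 0 0 85.4; 0 -0.3 -32 0 0 0 85.4; 0 -0.3 -32 0 0 0 85.4")

```text
time_s: 19.85
tcp_pos: [417.2, -182.2, 22.6]
eef_rot: [-180.0, -0.0, 66.3]
force: [0.0, 0.4, -1.0]
gripper_width: 85.5
gripper_force: 0.0
```

Emit:
move_arm(increments="0 0 -4 0 0 0 85; 0 0 -6.5 0 0 0 85; 0 0 -6.5 0 0 0 78; 0 0 -6.5 0 0 0 68; 0 0 -6.5 0 0 0 58; 0 0 -6.5 0 0 0 58; 0 0 -6.5 0 0 0 58; 0 0 -6.5 0 0 0 58", newtons=25)

```text
time_s: 20.85
tcp_pos: [417.6, -182.5, 17.1]
eef_rot: [180.0, 0.0, 66.3]
force: [-2.3, 0.8, 6.3]
gripper_width: 67.5
gripper_force: 27.4
```

Emit:
move_arm(increments="0 0 15 0 0 0 58; 0 0 40 0 0 0 58; 14 1.6 65 0 0 0.01 58; 45 5 80 0 0 0.034 58; 90 10 82 0 0 0.067 58; 138 15.6 82 0 0 0.103 58; 184 21 82 0 0 0.138 58; 220 25 80 0 0 0.165 58; 238 27 70 0 0 0.178 58; 240.5 27.2 55 0 0 0.18 58")

```text
time_s: 22.1
tcp_pos: [659.3, -155.0, 71.5]
eef_rot: [179.9, 0.0, 76.6]
force: [0.1, 1.1, -1.1]
gripper_width: 68.0
gripper_force: 28.6
```

Emit:
move_arm(increments="0 0 -15 0 0 0 58; 0 0 -24 0 0 0 58; 0 0 -24 0 0 0 58; 0 0 -24 0 0 0 58")

```text
time_s: 22.6
tcp_pos: [658.1, -155.4, 48.3]
eef_rot: [179.9, 0.0, 76.6]
force: [-0.5, -0.4, -0.9]
gripper_width: 67.9
gripper_force: 28.6
```

```bash
python3 - <<'E'
from h import *
T=snap("top");S=snap("side")
s=robot.get_state(); print(s["time_s"],s["tcp_pos"],s["eef_rot"],s["gripper_width"],s["gripper_force"])
i=np.hstack([cv2.resize(S["img"][190:310,360:520,::-1],(440,330)),cv2.resize(T["img"][110:230,320:480,::-1],(360,330))])
cv2.imwrite("pics/g8.png",i)
E
```

```text
22.7 [ 658.42778434 -155.44125164   48.69942462] [1.79884424e+02 8.33269327e-03 7.65828999e+01] 68.39701947408084 28.554523503407836
```

View pics/g8.png

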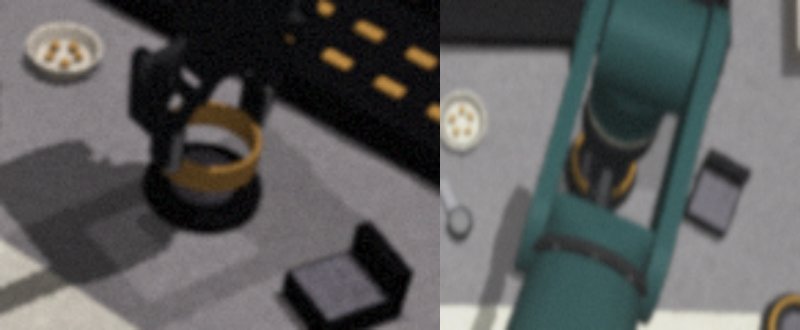

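The bangle is level and centred above stand_69.

Emit:
move_arm(increments="0 0 -10 0 0 0 58; 0 0 -16 0 0 0 58; 0 0 -20 0 0 0 58; 0 0 -22 0 0 0 58; 0 0 -22 0 0 0 58; 0 0 -22 0 0 0 58")

```text
time_s: 23.45
tcp_pos: [658.2, -155.2, 25.7]
eef_rot: [180.0, 0.0, 76.6]
force: [-0.0, 0.1, 0.1]
gripper_width: 67.9
gripper_force: 28.6
```

Emit:
move_arm(increments="0 0 -1 0 0 0 58; 0 0 -1 0 0 0 58; 0 0 -1 0 0 0 70; 0 0 -1 0 0 0 78; 0 0 -1 0 0 0 85.4; 0 0 -1 0 0 0 85.4; 0 0 -1 0 0 0 85.4; 0 0 8 0 0 0 85.4; 0 0 20 0 0 0 85.4; 0 0 40 0 0 0 85.4")

```text
time_s: 24.7
tcp_pos: [657.8, -155.1, 66.4]
eef_rot: [-180.0, -0.0, 76.6]
force: [0.0, 0.1, 0.0]
gripper_width: 85.3
gripper_force: 0.0
```

Emit:
move_arm(increments="0 0 40 0 0 0 85; -40 0 70 0 0 0 85; -90 0 100 0 0 0 85; -150 0 130 0 0 0 85; -210 0 150 0 0 0 85; -260 0 150 0 0 0 85; -260 50 150 0 0 0 85; -260 110 150 0 0 0 85; -260 150 150 0 0 0 85; -260 150 150 0 0 0 85")

```text
time_s: 25.95
tcp_pos: [397.9, -3.2, 217.5]
eef_rot: [179.8, -0.0, 76.9]
force: [-0.1, 0.2, 0.2]
gripper_width: 84.8
gripper_force: 0.0
```

```bash
python3 - <<'E'
from h import *
T=snap("top","end_t.png");S=snap("side","end_s.png")
s=robot.get_state(); print(s["time_s"],s["tcp_pos"])
for u,v in(((165,215),(190,162)),((268,161),(319,181)),((391,171),(433,257)),((477,229),(487,363))): print(fit(T,u,"gold",10,30,22),fit(S,v,"gold",10,30,30))
for u,v in(((348,247),(323,283)),((447,288),(395,398))): print("cuff",fit(T,u,"gold",2,22),fit(S,v,"gold",2,22,30))
E
```

```text
26.05 [398.17700215  -5.27255086 216.88755901]
[529.6 412.9  49. ] [534.4 414.2  45.5]
[675.1 156.1  40.7] [679.7 157.   37.2]
[ 658.7 -155.3   68.1] [ 666.  -153.7   62.1]
[ 513.9 -370.    58.1] [ 521.2 -367.9   53.1]
cuff None [472.2 -51.5  60.5]
cuff [ 369.2 -296.7   56.9] [ 375.  -294.3   53.8]
```

View pics/end_s.png

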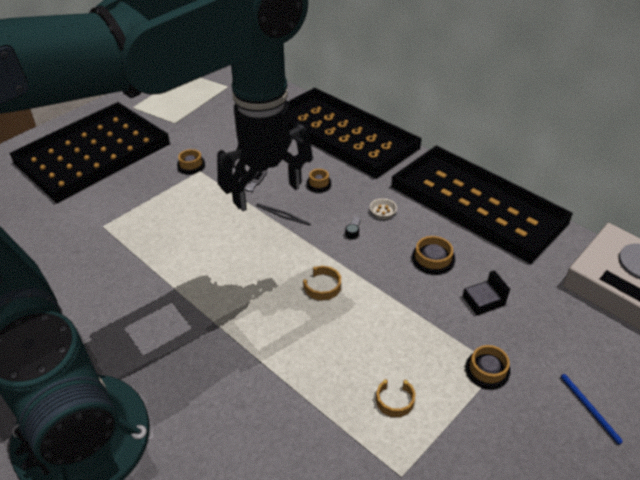

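The final side view shows all four bangles flat on their stands, at (190,160), (318,180), (434,253) and (489,365). The top-view fits put each within about 2 mm of its stand's centre, and the cuffs haven't moved. Handing in.

```bash
python3 -c "
from cell import robot
print(robot.hand_in())"
```

```text
the job is handed in; nothing more can be done
None
```

All four bangles are lying flat on the stands for their sizes, each about 2 mm or less off centre by my last camera check. Both cuffs are where they started. The job was handed in at about 26 s, but no verdict came back.

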